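Phone off the charger, safety cap off the screen cleaner

ROBOT

A 6-joint arm with a two-finger parallel gripper is mounted at the origin on a cart in front of the work surface, level with it; the furniture and walls round the work are solid. World frame = base frame: x ahead of the robot, y to its left, z up, the work surface at z = 0. Lengths are in m, angles in rad, forces in N, time in s.
With the tool pointing down it reaches from about 0.25 to 0.725 m from the base axis. Payload 4 kg.
Tool frame: the origin (TCP) lies between the finger pads; the fingertips stand 17 mm ahead of it and the grasp point (between the pads) lies 2 mm behind it; z points along the fingers, y is the direction in which the jaws open and shut (so a half turn about z gives the same grasp; the last joint's range is limited). The gripper opens to 85 mm and grips with 20 to 120 N. Pads are 22 mm wide; open, the fingers measure 114 mm over their backs; the gripper's body (76 mm by 85 mm) begins 54 mm behind the grasp point. The pads swing forward as they close: fully open they stand 13 mm farther back than shut.
Start: joints at [-1.341, 0.241, 0.005, 1.335, 0, 1.571], TCP at [0.114, -0.487, 0.248] pointing down, gripper open.
Joint ranges: [-2.72, 2.72], [-1.05, 1.87], [-1.09, 1.28], [-1.99, 2.15], [-1.42, 1.44], [-3.14, 3.14]. Speed limits (rad/s): [2.79, 2.79, 3.14, 3.14, 3.14, 3.14].

INTERFACE

Orientations are given as a unit quaternion [x, y, z, w].
In Python, from workcell import readout, viewer, order gives the robot as it stands. The module is installed in compiled form; this text tells all that it offers.
- The arm moves only by the shell command python3 -m crank 'ROWS'. ROWS is text: rows parted by semicolons, each of 7 numbers parted by spaces: the shift along the tool's x, y, z in m, then the turn, a rotation vector about the tool's x, y, z in rad, then the gripper's target within -1 to 1 (shut at 1, half-way at 0, fully open at -1). A call has 1 to 20 rows; each row shifts and turns the pose as measured when the row begins, along the tool's axes as they then stand; what a row does not reach is not made up. A row lasts 1/12 s, in which the tool goes at most 41.7 mm and 7.16 degrees, less where a joint would pass 70% of its speed; a pose out of reach is approached as far as the arm can. A call with a gripper value outside its range is refused whole. The fingers move at their own pace and stop on an object; the grip force is fixed at half the most. Time passes only in rows, so rows that do not move let the fingers close. It gives the time, the measured TCP pose, the force and the opening at its end, in the units of the state.
- readout.get_obs(): the state, without advancing time (a new reading comes with each control period).
- viewer.camera(name): name is "scene" or "top"; returns the picture (400x640x3 uint8, red, green, blue); there is no depth.
- viewer.calibration(name): a dict with "fx", "fy", "cx", "cy" (pixels), "eye" and "rotation" of the camera in the world. Camera axes: x right, y down, z forward; pixel columns grow to the right and rows downward; lengths in m; the calibration is good to about 2 mm. A picture is of the moment at which its call begins. calibration takes no time and is no camera call.
- order.job_done(): hands the job in, once; it reports no verdict.
The state is a dict: "clock": time; "joint_pos": joint angles; "joint_vel": joint speeds; "tau": joint torques, N m; "eef_pos": TCP position; "tool_rot": TCP orientation; "ft_force": force on the tool from outside, world axes, zero at the start; "ft_torque": the same for the moment, N m; "grip_width": finger opening in m.
Only numpy, scipy, OpenCV 4.12 (cv2) and the standard library are available. Lean on these libraries where they do the work, as an engineer would, in place of code of your own. Each camera call takes 0.05 s, during which the arm holds its last target. There are 200 camera calls.

TASK

Get things ready to clean the phone's screen. First take the phone off its charging stand, slide it on its long edge right down into the slot at the back of the wooden desk organiser, roughly centred so that neither end sticks out, and let go of it. Then open the square bottle of screen cleaner where it stands in the organiser: press its safety cap down and, keeping it pressed, give it about a quarter turn anticlockwise, then lift it straight up and finish still holding the cap level over the bottle, its lower rim about 8 cm above the bottle's mouth, so that drips fall back in; keep the bottle upright in its well, do not drop the phone on the desk, and leave the mug, the sticky notes and the pen where they are.

Things in the scene. Friction and masses are not known exactly. Their poses are not given: they have to be found in the camera images.
- organiser: Light wooden desk organiser, 144 mm (x) by 190 mm (y), 42 mm high, does not move. Origin: centre of its underside, z up. In front (-x), centred at x -37, y -60 mm, a square well 58.6 mm wide inside, floor 10 mm up, holds the bottle and keeps it from turning; beside it a low tray (26 mm) of small things. At the back, centred on x +48 mm, the phone slot runs along y.
- slot_mouth (a point): Middle of the phone slot's mouth, level with its top (42 mm above the organiser's underside); axes as the organiser's. The slot runs 190 mm along y, open at both ends, 12 mm wide (x), with lips bevelled to about 20 mm at the top; its floor is 32 mm below. A phone standing in it on a long edge has its middle 6 mm and its upper edge 44 mm above this point.
- phone: Phone in a case, 156 x 76 x 10 mm, 0.19 kg. Origin: centre of its back face; x along the long side, y along the 76 mm side (at the start up along the leaning phone), z out of the screen. At the start it stands on a long edge in the charging stand, leaning back by 0.26 rad.
- phone_middle (a point): Centre of the phone's volume, 5 mm along the phone's z from its origin; axes as the phone's. The upper long edge is 38 mm away along y.
- stand: Black charging stand, does not move: foot 85 x 120 x 12 mm, ledge with a 7 mm front lip, low bar and two prongs behind (14 mm wide, at y -52 and +52 mm, reaching 53 mm up the phone). Between the prongs the phone's back is free from 14 mm above its lower edge, to be gripped across its thickness. Origin: foot's underside below the phone; y along the ledge, the phone leans to +x.
- bottle: Square white plastic bottle, 56 x 56 mm, 0.25 kg, loose in the organiser's well with about 1 mm play each side. Origin: centre of its underside, z up. Body 70 mm high, shoulder rising to 76 mm; neck 24 mm wide with two bayonet lugs; the mouth is 101 mm above the origin.
- cap: Round ribbed white cap of the bottle, 46 mm wide, 29.5 mm high, 40 g. Origin: centre of its skirt's lower rim, z up. Closed, the origin is 82 mm above the bottle's and its x lies along the bottle's x; the bottle's shoulder is 6 mm below the skirt. Grip the ribbed side from above, fingertips about 20 mm below the top.
- cap_top (a point): Centre of the cap's top. Push-and-turn: a spring holds the cap up (6 N) in a catch that stops turning. Pressed down 3.5 to 5.5 mm (9 to 12 N; bottoms at 5.8 mm) it turns, anticlockwise from above only; from 0.85 rad it is past the catch, need not be pressed, and lifts off; aim for 1.4 rad; a stop ends the turn at 2.3 rad.
- mug: Coffee mug, 83 mm wide with a handle to 117 mm, 95 mm high; bystander, loose. Origin: centre of its underside.
- notes: Pad of sticky notes, 76 x 76 x 12 mm; bystander, loose. Origin: centre of its underside.
- pen: Red ball pen lying on the desk, 145 mm long (its y axis), 9 mm thick; bystander, loose. Origin: centre of its underside.
Things that resemble listed ones, but are neither listed nor needed, are in the scene too. What is shaped like the cap but turquoise or yellow is not meant.

How it is judged:
By the outcome, as a careful person would: the job done as asked, in the order asked, and still so for the second after the job is handed in, while the arm keeps its last pose, push and grip.
It also fails if it takes over 53 s, if anything falls off the work surface, if the arm or the gripper's body presses on something with over 40 N, if the wrist force passes 120 N, or if a joint passes its speed limit or range.

## Working session

There is one attempt and no reset: what is moved stays moved. The work goes in short steps, Python scripts to look and compute and a shell command to move; the robot and the scene stay as the last step left them, time stands still between calls to the robot, and variables do not carry over. Pictures are saved under pics/ and viewed, about 8 in all and at most 12, crops included, and the job is handed in when it is done.

```bash
mkdir -p pics; python3 - <<'E'
from workcell import readout, viewer
import cv2
o=readout.get_obs(); print(o)
for n in("scene","top"):
    im=viewer.camera(n); cv2.imwrite(f"pics/{n}0.png",im[...,::-1]); print(n,viewer.calibration(n))
E
```

```text
{'clock': 0.0, 'joint_pos': array([-1.34098598e+00,  2.41423701e-01,  3.73019413e-03,  1.33518250e+00,
        1.65688801e-05,  1.57080707e+00]), 'joint_vel': array([ 0.00054617, -0.00052079,  0.00034855,  0.00093789, -0.00129645,
        0.00138158]), 'tau': array([ 6.01226329e-04, -3.72315645e+01,  2.52408993e+01,  1.69684767e-02,
        2.04757534e-04, -2.67848399e-06]), 'eef_pos': array([ 0.1137673 , -0.48628197,  0.24740983]), 'tool_rot': array([ 9.93405740e-01,  1.14647084e-01, -1.10995977e-04, -1.03393206e-03]), 'ft_force': array([-0.42024792,  1.34751511,  0.26372264]), 'ft_torque': array([-0.00161118,  0.00506251, -0.01005358]), 'grip_width': 0.08539984972085958}
scene {'fx': 489.1378879612042, 'fy': 489.1378879612042, 'cx': 326.39554106299477, 'cy': 191.82823448143677, 'eye': array([-0.13266515,  0.9809203 ,  1.18981142]), 'rotation': array([-0.27576112,  0.87444815, -0.3837671 ,  0.10963143])}
top {'fx': 515.9170888247537, 'fy': 515.9170888247537, 'cx': 325.04733662960456, 'cy': 194.70981921144897, 'eye': array([-0.03787614,  0.22197554,  1.70056111]), 'rotation': array([-0.54194994,  0.82167351, -0.14566821,  0.09961764])}
```

View pics/scene0.png

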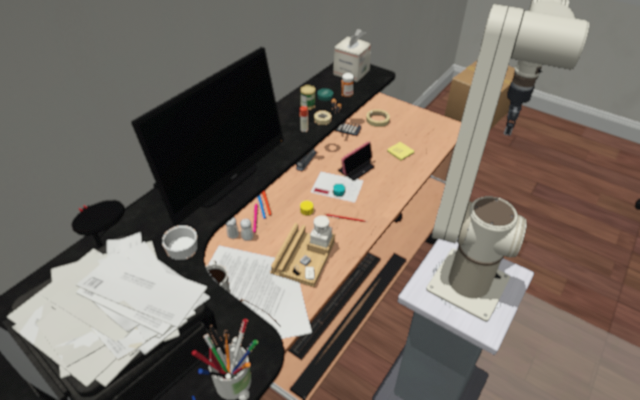

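View pics/top0.png

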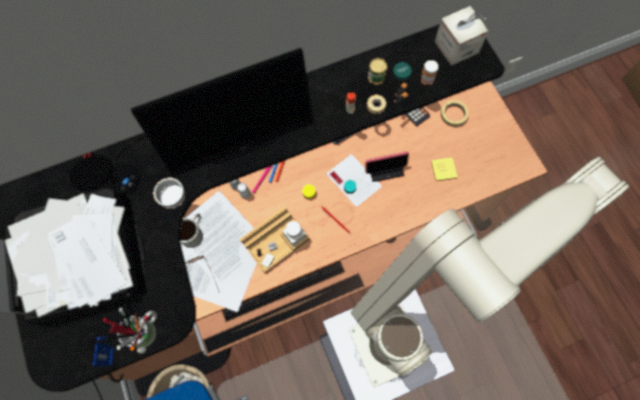

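```bash
cat > h.py <<'E'
import numpy as np, cv2
from scipy.spatial.transform import Rotation as R
from workcell import readout, viewer
def avg(n,k=4): return np.mean([viewer.camera(n).astype(np.float32) for _ in range(k)],0)
def ray(n,uv):
    c=viewer.calibration(n); uv=np.asarray(uv,float)
    d=np.array([(uv[0]-c['cx'])/c['fx'],(uv[1]-c['cy'])/c['fy'],1.])
    return np.array(c['eye']),R.from_quat(c['rotation']).apply(d)
def onz(n,uv,z):
    e,d=ray(n,uv); return e+d*(z-e[2])/d[2]
def proj(n,p):
    c=viewer.calibration(n); q=R.from_quat(c['rotation']).inv().apply(np.asarray(p)-c['eye'])
    return np.array([c['fx']*q[0]/q[2]+c['cx'],c['fy']*q[1]/q[2]+c['cy']])
def tri(a,b):  # scene uv, top uv -> point, miss
    e1,d1=ray('scene',a); e2,d2=ray('top',b)
    s=np.linalg.lstsq(np.c_[d1,-d2],e2-e1,rcond=None)[0]
    p,q=e1+s[0]*d1,e2+s[1]*d2
    return (p+q)/2,np.linalg.norm(p-q)
def crop(im,x,y,w,h,s,name):
    c=cv2.resize(np.uint8(im[y:y+h,x:x+w,::-1]),None,fx=s,fy=s,interpolation=cv2.INTER_CUBIC)
    for i in range(0,w,20): cv2.putText(c,str(x+i),(int(i*s),10),0,.35,(255,0,255),1); cv2.line(c,(int(i*s),12),(int(i*s),20),(255,0,255),1)
    for j in range(0,h,20): cv2.putText(c,str(y+j),(0,int(j*s)+4),0,.35,(255,0,255),1); cv2.line(c,(24,int(j*s)),(32,int(j*s)),(255,0,255),1)
    cv2.imwrite(name,c)
E
python3 - <<'E'
from h import *
a=avg('scene',6);b=avg('top',6); np.savez('im0.npz',scene=a,top=b)
crop(a,265,135,160,155,3.8,'pics/s1.png'); crop(b,235,145,190,130,4.1,'pics/t1.png')
E
```

```text
(no output)
```

View pics/s1.png

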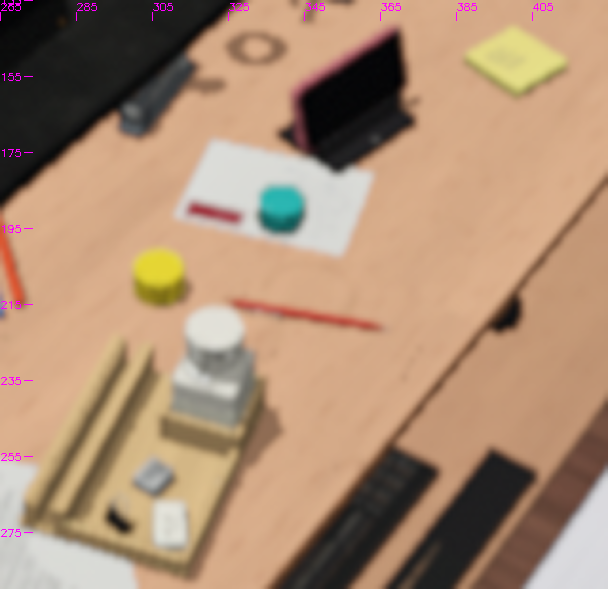

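View pics/t1.png

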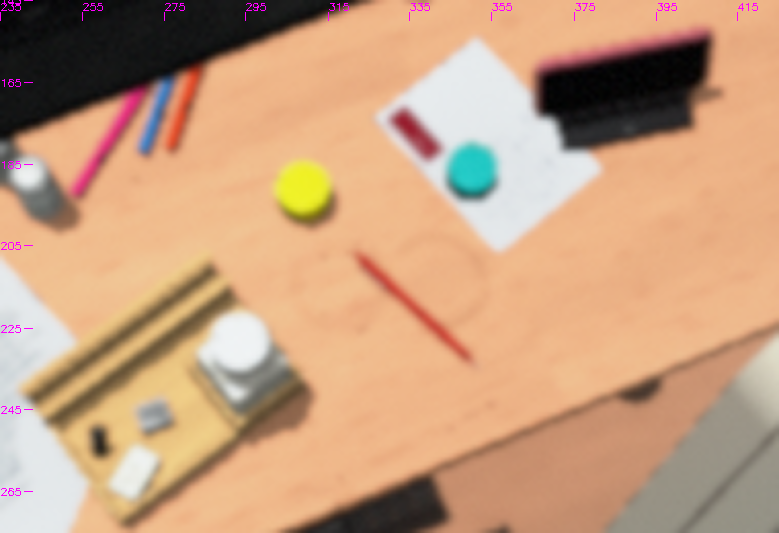

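```bash
python3 - <<'E'
from h import *
d=np.load('im0.npz'); S=lambda x,y:(265+(x+.5)/3.8-.5,135+(y+.5)/3.8-.5); T=lambda x,y:(235+(x+.5)/4.1-.5,145+(y+.5)/4.1-.5)
pairs={'ph_up_left':((297,92),(540,68)),'ph_up_right':((399,30),(710,33)),'org_back_far':((122,340),(211,263)),'org_back_near':((27,520),(22,390)),'org_front_near':((187,575),(125,525)),'org_front_far':((263,380),(310,385)),
'cap':((214,326),(240,341)),'pen1':((232,303),(358,255)),'pen2':((382,327),(473,360)),'notes':((516,60),(0,0))}
for k,(s,t) in pairs.items():
    p,m=tri(S(*s),T(*t)); print(k,p.round(4),'miss',round(m,4))
for n,(x,y,w,h) in {'scene':(330,135,50,50),'top':(355,145,65,40)}.items():
    im=np.uint8(d[n]); c=im[y:y+h,x:x+w]; hsv=cv2.cvtColor(c,cv2.COLOR_RGB2HSV)
    m=((hsv[...,0]>165)|(hsv[...,0]<5))&(hsv[...,1]>90)
    ys,xs=np.nonzero(m); print(n,len(xs)); 
    print('\n'.join(''.join('#' if v else '.' for v in r) for r in m))
E
```

```text
ph_up_left [ 0.57   -0.1812  0.0897] miss 0.0021
ph_up_right [ 0.5451 -0.3271  0.0837] miss 0.002
org_back_far [0.5382 0.1313 0.0396] miss 0.0021
org_back_near [0.5009 0.3124 0.0155] miss 0.0068
org_front_near [0.3683 0.2757 0.0051] miss 0.0001
org_front_far [0.4137 0.0966 0.0363] miss 0.0092
cap [0.4402 0.1385 0.1231] miss 0.0007
pen1 [0.5074 0.0119 0.004 ] miss 0.0008
pen2 [ 0.3834 -0.04    0.0048] miss 0.0009
notes [0.3341 0.2175 0.6355] miss 0.3316
scene 189
..................................................
..................................................
..................................................
..................................................
..................................................
..................................................
..................................................
.....................................##...........
...................................#####..........
.................................######...........
................................#######...........
..............................#######.............
.....................
[... 3864 characters left out ...]
........................................
.................................................................
.................................................................
.................................................................
.................................................................
.................................................................
.................................................................
.................................................................
.................................................................
.................................................................
.................................................................
```

```bash
python3 - <<'E'
from h import *
d=np.load('im0.npz')
crop(d['scene'],266,215,74,76,7.8,'pics/a.png'); crop(d['top'],236,205,80,76,7.8,'pics/b.png')
a=cv2.imread('pics/a.png')[:,:]; 
cv2.imwrite('pics/org_s.png',a)
E
```

```text
(no output)
```

View pics/b.png

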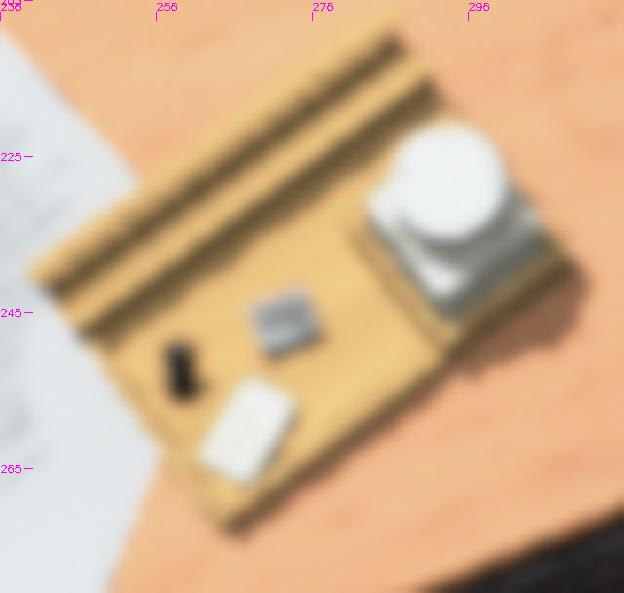

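View pics/org_s.png

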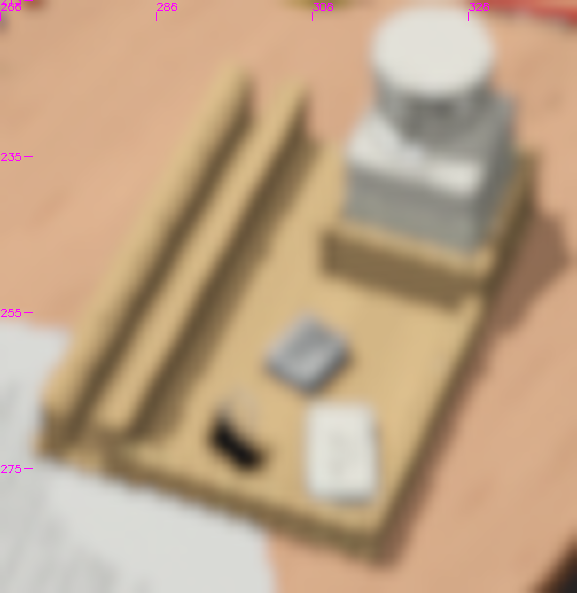

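```bash
python3 - <<'E'
from h import *
s=7.8
T=lambda x,y:(236+(x+.5)/s-.5,205+(y+.5)/s-.5); S=lambda x,y:(266+(x+.5)/s-.5,215+(y+.5)/s-.5)
P={}
for k,n,f,uv in [('back_far t','top',T,(388,22)),('back_near t','top',T,(28,272)),('slotback_far t','top',T,(392,38)),('slotback_near t','top',T,(45,285)),('ridge_far t','top',T,(428,72)),('ridge_near t','top',T,(75,318)),('back_far s','scene',S,(232,65)),('back_near s','scene',S,(42,398)),('ridge_far s','scene',S,(298,82)),('ridge_near s','scene',S,(112,430)),('front_far s','scene',S,(538,155)),('front_far t','top',T,(574,260))]:
    P[k]=onz(n,f(*uv),.042); print(k,P[k].round(4))
for k in('back_far','back_near','ridge_far','ridge_near'): pass
print(tri(S(232,65),T(388,22)),tri(S(42,398),T(28,272)),tri(S(298,82),T(428,72)),tri(S(112,430),T(75,318)), tri(S(432,50),T(447,180)))
for a,b in(('back_far t','back_near t'),('slotback_far t','slotback_near t'),('ridge_far t','ridge_near t'),('back_far s','back_near s'),('ridge_far s','ridge_near s')):
    v=P[b]-P[a]; print(a,np.linalg.norm(v).round(4),'yaw',np.arctan2(-v[0],v[1]).round(4),'mid',((P[a]+P[b])/2).round(4))
# masks: cap disc white
d=np.load('im0.npz')
for yaw in(.2,.21,.22):
  c=np.array([.4402,.1385]);Rz=np.array([[np.cos(yaw),-np.sin(yaw)],[np.sin(yaw),np.cos(yaw)]]);o=c-Rz@[-.037,-.06]
  print(yaw,'centre',o,'slot',o+Rz@[.048,0],'back mid',o+Rz@[.072,0])
E
```

```text
back_far t [0.542  0.1317 0.042 ]
back_near t [0.4978 0.3142 0.042 ]
slotback_far t [0.5345 0.1328 0.042 ]
slotback_near t [0.4896 0.3095 0.042 ]
ridge_far t [0.5138 0.1242 0.042 ]
ridge_near t [0.4709 0.3027 0.042 ]
back_far s [0.545  0.1316 0.042 ]
back_near s [0.4987 0.3115 0.042 ]
ridge_far s [0.5171 0.1234 0.042 ]
ridge_near s [0.4677 0.3081 0.042 ]
front_far s [0.4144 0.0995 0.042 ]
front_far t [0.4109 0.0983 0.042 ]
(array([0.5429832 , 0.13214982, 0.04297002]), np.float64(0.0026185313118484393)) (array([0.49642019, 0.31399459, 0.04622204]), np.float64(8.440159145251532e-05)) (array([0.51460339, 0.12470445, 0.0438666 ]), np.float64(0.002767809988584853)) (array([0.47301988, 0.30296151, 0.03307564]), np.float64(0.001317284184858253)) (array([0.4408581 , 0.13883771, 0.1210321 ]), np.float64(0.000904894052004279))
back_far t 0.1878 yaw 0.2375 mid [0.5199 0.223  0.042 ]
slotback_far t 0.1823 yaw 0.2488 mid [0.512  0.2212 0.042 ]
ridge_far t 0.1836 yaw 0.2358 mid [0.4924 0.2135 0.042 ]
back_far s 0.1858 yaw 0.2516 mid [0.5218 0.2215 0.042 ]
ridge_far s 0.1912 yaw 0.2618 mid [0.4924 0.2158 0.042 ]
0.2 centre [0.4645423  0.20465476] slot [0.5115855  0.21419089] back mid [0.5351071  0.21895895]
0.21 centre [0.46387955 0.20489487] slot [0.51082503 0.21490095] back mid [0.53429778 0.21990398]
0.22 centre [0.46321443 0.20512834] slot [0.51005751 0.21560336] back mid [0.53347904 0.22084088]
```

```bash
cat >> h.py <<'E'
from scipy.linalg import logm, expm
def T(p,q):
    M=np.eye(4); M[:3,:3]=q.as_matrix(); M[:3,3]=p; return M
def step(p,q,N):
    o=readout.get_obs(); A=T(o['eef_pos'],R.from_quat(o['tool_rot'])); D=np.linalg.inv(A)@T(p,q)
    r=expm(np.real(logm(D))/N); print('N',N,'row',r[:3,3].round(4),R.from_matrix(r[:3,:3]).as_rotvec().round(4),'| total',D[:3,3].round(4),R.from_matrix(D[:3,:3]).as_rotvec().round(4))
def frame(z,y):
    z=z/np.linalg.norm(z); y=y-z*(y@z); y/=np.linalg.norm(y); return R.from_matrix(np.c_[np.cross(y,z),y,z])
E
python3 - <<'E'
from h import *
m,e=tri((357,150),(387,157.5)); print('mid',m.round(4),e)
for a,b in(((342.5,158.5),(366.5,162)),((371.5,143),(407,153))): print(tri(a,b))
c=m; yaw=-.17; sx=np.array([np.cos(yaw),np.sin(yaw),0]); up=np.array([0,0,1])
py=np.cos(.26)*up+np.sin(.26)*sx; n=-np.cos(.26)*sx+np.sin(.26)*up
for y in(n,-n):
    q=frame(-py,y); print(q.as_matrix()[:,0].round(3)); step(c-.018*py+.09*py,q,20)
E
```

```text
mid [ 0.5537 -0.2509  0.0927] 0.0017168517565807773
(array([ 0.56802631, -0.17937266,  0.09242169]), np.float64(0.0017822532894203914))
(array([ 0.53931891, -0.32318481,  0.08852081]), np.float64(0.009858888663813658))
[-0.169 -0.986  0.   ]
N 20 row [ 0.0121 -0.0283  0.0003] [-0.0085 -0.0128  0.0979] | total [ 0.4991 -0.1223  0.086 ] [-0.1697 -0.256   1.9578]
[0.169 0.986 0.   ]
N 20 row [0.0261 0.0089 0.0026] [ 0.0115 -0.0076 -0.0582] | total [ 0.4991 -0.1223  0.086 ] [ 0.2296 -0.1522 -1.1641]
```

```bash
python3 -m crank '0.0261 0.0089 0.0026 0.0115 -0.0076 -0.0582 -1;0.0261 0.0089 0.0026 0.0115 -0.0076 -0.0582 -1;0.0261 0.0089 0.0026 0.0115 -0.0076 -0.0582 -1;0.0261 0.0089 0.0026 0.0115 -0.0076 -0.0582 -1;0.0261 0.0089 0.0026 0.0115 -0.0076 -0.0582 -1;0.0261 0.0089 0.0026 0.0115 -0.0076 -0.0582 -1;0.0261 0.0089 0.0026 0.0115 -0.0076 -0.0582 -1;0.0261 0.0089 0.0026 0.0115 -0.0076 -0.0582 -1;0.0261 0.0089 0.0026 0.0115 -0.0076 -0.0582 -1;0.0261 0.0089 0.0026 0.0115 -0.0076 -0.0582 -1;0.0261 0.0089 0.0026 0.0115 -0.0076 -0.0582 -1;0.0261 0.0089 0.0026 0.0115 -0.0076 -0.0582 -1;0.0261 0.0089 0.0026 0.0115 -0.0076 -0.0582 -1;0.0261 0.0089 0.0026 0.0115 -0.0076 -0.0582 -1;0.0261 0.0089 0.0026 0.0115 -0.0076 -0.0582 -1;0.0261 0.0089 0.0026 0.0115 -0.0076 -0.0582 -1;0.0261 0.0089 0.0026 0.0115 -0.0076 -0.0582 -1;0.0261 0.0089 0.0026 0.0115 -0.0076 -0.0582 -1;0.0261 0.0089 0.0026 0.0115 -0.0076 -0.0582 -1;0.0261 0.0089 0.0026 0.0115 -0.0076 -0.0582 -1'
cat > ph.py <<'E'
from h import *
c=np.array([.5545,-.2515,.0895]); yaw=-.185; sx=np.array([np.cos(yaw),np.sin(yaw),0]); up=np.array([0,0,1])
py=np.cos(.26)*up+np.sin(.26)*sx; n=-np.cos(.26)*sx+np.sin(.26)*up
import sys
step(c-.018*py+float(sys.argv[1])*py,frame(-py,-n),int(sys.argv[2]))
E
python3 ph.py .06 8
```

```text
clock: 2.37
eef_pos: [0.5847, -0.2442, 0.1535]
tool_rot: [0.745, 0.654, -0.089, -0.1]
ft_force: [0.3, -0.3, 0.1]
grip_width: 0.0854
N 8 row [-0.0015 -0.0014  0.0034] [-0.001   0.002   0.0066] | total [-0.0117 -0.0114  0.0274] [-0.008   0.0159  0.0532]
```

```bash
python3 -m crank '-0.003 -0.003 0.007 -0.002 0.004 0.0133 -1;-0.003 -0.003 0.007 -0.002 0.004 0.0133 -1;-0.003 -0.003 0.007 -0.002 0.004 0.0133 -1;-0.003 -0.003 0.007 -0.002 0.004 0.0133 -1'
python3 ph.py .06 1
python3 - <<'E'
from h import *
a=avg('scene',3);b=avg('top',3)
crop(a,325,125,75,70,5.3,'pics/a.png'); crop(b,355,125,75,70,5.3,'pics/b.png')
cv2.imwrite('pics/ph1.png',np.hstack([cv2.imread('pics/a.png'),cv2.imread('pics/b.png')]))
o=readout.get_obs();q=R.from_quat(o['tool_rot']);
for s in(-.043,.043): 
  p=o['eef_pos']+q.apply([0,s,.004]); print(proj('scene',p),proj('top',p))
E
```

```text
clock: 2.7
eef_pos: [0.5704, -0.2432, 0.1255]
tool_rot: [0.758, 0.64, -0.082, -0.1]
ft_force: [0.1, -0.4, -0.6]
grip_width: 0.0852
N 1 row [-0.011  -0.0045 -0.0035] [0.     0.0007 0.0162] | total [-0.011  -0.0045 -0.0035] [0.     0.0007 0.0162]
[361.46491373 145.25564422] [387.96219834 160.41770252]
[343.91837214 140.08422201] [380.59356228 141.39561077]
```

View pics/ph1.png

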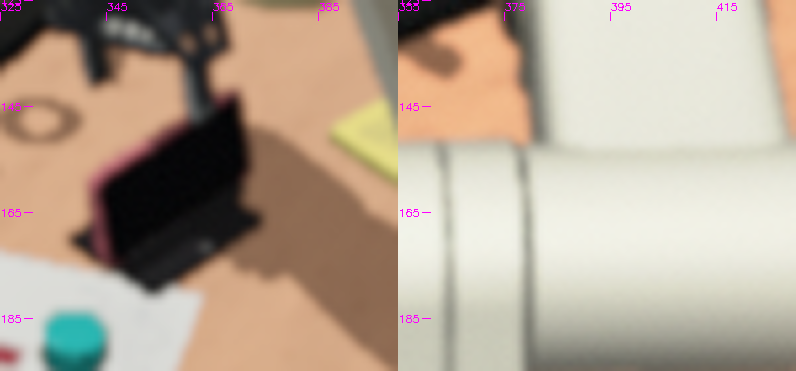

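```bash
python3 -m crank '-0.003 -0.001 0.007 0 0 0.004 -1;-0.003 -0.001 0.007 0 0 0.004 -1;-0.003 -0.001 0.007 0 0 0.004 -1;-0.002 -0.001 0.007 0 0 0.004 -1;-0.001 -0.001 0.007 0 0 0 -1;0 0 0.007 0 0 0 -1;0 0 0.005 0 0 0 -1'
python3 ph.py 0 1
```

```text
clock: 3.58
eef_pos: [0.5516, -0.255, 0.0803]
tool_rot: [0.764, 0.633, -0.082, -0.097]
ft_force: [-0.5, 0.5, -0.1]
grip_width: 0.0853
N 1 row [ 0.004  -0.0003  0.0085] [ 0.0058  0.0016 -0.003 ] | total [ 0.004  -0.0003  0.0085] [ 0.0058  0.0016 -0.003 ]
```

```bash
python3 -m crank '0.001 0 0.005 0.003 0 0 -1;0 0 0.004 0.002 0 0 -1;0 0 0 0 0 0 -1;0 0 0 0 0 0 0.2;0 0 0 0 0 0 0.5;0 0 0 0 0 0 0.8;0 0 0 0 0 0 1;0 0 0 0 0 0 1;0 0 0 0 0 0 1;0 0 0 0 0 0 1;0 0 0 0 0 0 1;0 0 0 0 0 0 1'
python3 ph.py 0 1
```

```text
clock: 4.58
eef_pos: [0.5514, -0.2532, 0.069]
tool_rot: [0.764, 0.633, -0.082, -0.098]
ft_force: [0.9, -0.4, -1.8]
grip_width: 0.0096
N 1 row [ 0.0022 -0.0026 -0.0025] [ 0.004   0.0015 -0.0018] | total [ 0.0022 -0.0026 -0.0025] [ 0.004   0.0015 -0.0018]
```

```bash
python3 -m crank '0 0 -0.004 0 0 0 1;0 0 -0.008 0 0 0 1;0 0 -0.012 0 0 0 1;0 0 -0.015 0 0 0 1;0 0 -0.015 0 0 0 1;0 0 -0.015 0 0 0 1;0 0 -0.015 0 0 0 1;0 0 -0.010 0 0 0 1;0 0 0 0 0 0 1;0 0 0 0 0 0 1'
python3 - <<'E'
from h import *
yaw=.245; c=np.array([.5084,.2174]); sx=np.array([np.cos(yaw),np.sin(yaw),0])
step(np.array([*c,.042+.044-.018+.095]),frame(np.array([0,0,-1.]),sx),30)
o=readout.get_obs(); print(o['eef_pos'],o['joint_pos'].round(3),o['ft_force'])
a=avg('scene',3); crop(a,300,100,110,100,5.5,'pics/ph2.png')
E
```

```text
clock: 5.42
eef_pos: [0.5712, -0.2565, 0.1669]
tool_rot: [0.763, 0.632, -0.086, -0.103]
ft_force: [0.1, -0.7, -2.8]
grip_width: 0.0095
N 30 row [ 0.016  -0.0017  0.0005] [-0.0088 -0.0019 -0.0143] | total [ 0.4539 -0.1437  0.0432] [-0.2652 -0.0572 -0.4299]
[ 0.57118604 -0.25649208  0.16693725] [-0.396  0.759  0.592  1.666 -0.056  1.369] [ 0.14491488 -0.66032715 -2.81444924]
```

View pics/ph2.png

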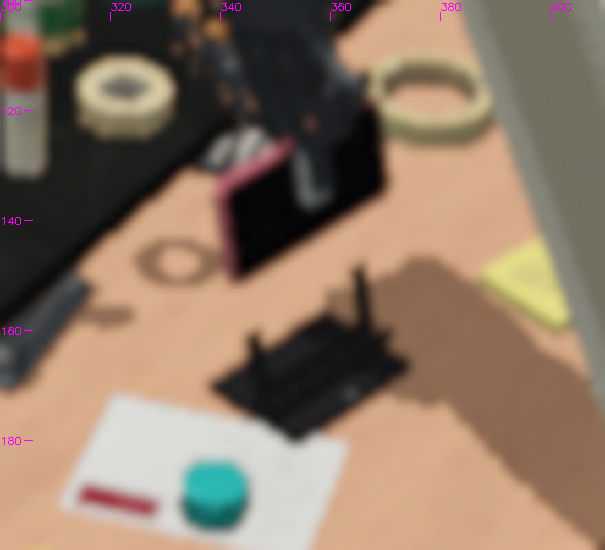

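```bash
python3 - <<'E'
from h import *
yaw=.245; c=np.array([.5084,.2174]); sx=np.array([np.cos(yaw),np.sin(yaw),0])
q=frame(np.array([0,0,-1.]),sx); step(np.array([*c,.2]),q,26)
E
```

```text
N 26 row [ 0.0184 -0.0022 -0.0008] [-0.0103 -0.0022 -0.0165] | total [ 0.4538 -0.1533  0.0068] [-0.2666 -0.058  -0.4299]
```

```bash
python3 -m crank '0.010 -0.0015 -0.0008 -0.006 -0.0012 -0.009 1;0.0184 -0.0022 -0.0008 -0.0103 -0.0022 -0.0165 1;0.0184 -0.0022 -0.0008 -0.0103 -0.0022 -0.0165 1;0.0184 -0.0022 -0.0008 -0.0103 -0.0022 -0.0165 1;0.0184 -0.0022 -0.0008 -0.0103 -0.0022 -0.0165 1;0.0184 -0.0022 -0.0008 -0.0103 -0.0022 -0.0165 1;0.0184 -0.0022 -0.0008 -0.0103 -0.0022 -0.0165 1;0.0184 -0.0022 -0.0008 -0.0103 -0.0022 -0.0165 1;0.0184 -0.0022 -0.0008 -0.0103 -0.0022 -0.0165 1;0.0184 -0.0022 -0.0008 -0.0103 -0.0022 -0.0165 1;0.0184 -0.0022 -0.0008 -0.0103 -0.0022 -0.0165 1;0.0184 -0.0022 -0.0008 -0.0103 -0.0022 -0.0165 1;0.0184 -0.0022 -0.0008 -0.0103 -0.0022 -0.0165 1;0.0184 -0.0022 -0.0008 -0.0103 -0.0022 -0.0165 1;0.0184 -0.0022 -0.0008 -0.0103 -0.0022 -0.0165 1;0.0184 -0.0022 -0.0008 -0.0103 -0.0022 -0.0165 1;0.0184 -0.0022 -0.0008 -0.0103 -0.0022 -0.0165 1;0.0184 -0.0022 -0.0008 -0.0103 -0.0022 -0.0165 1;0.0184 -0.0022 -0.0008 -0.0103 -0.0022 -0.0165 1;0.0184 -0.0022 -0.0008 -0.0103 -0.0022 -0.0165 1'
cat > sl.py <<'E'
from h import *
import sys
yaw=.245; c=np.array([.5084,.2174]); sx=np.array([np.cos(yaw),np.sin(yaw),0])
q=frame(np.array([0,0,-1.]),sx); step(np.array([*c,float(sys.argv[1])]),q,int(sys.argv[2]))
E
python3 sl.py .19 8
```

```text
clock: 7.23
eef_pos: [0.5176, 0.1284, 0.1806]
tool_rot: [0.648, 0.761, -0.026, -0.039]
ft_force: [-0.3, 0.4, -2.1]
grip_width: 0.0096
N 8 row [ 0.0112  0.001  -0.0011] [-0.0112 -0.0036 -0.0106] | total [ 0.0896  0.0043 -0.0076] [-0.0898 -0.029  -0.0849]
```

```bash
python3 -m crank '0.0112 0.001 -0.0018 -0.0112 -0.0036 -0.0106 1;0.0112 0.001 -0.0018 -0.0112 -0.0036 -0.0106 1;0.0112 0.001 -0.0018 -0.0112 -0.0036 -0.0106 1;0.0112 0.001 -0.0018 -0.0112 -0.0036 -0.0106 1;0.0112 0.001 -0.0018 -0.0112 -0.0036 -0.0106 1;0.0112 0.001 -0.0018 -0.0112 -0.0036 -0.0106 1;0.0112 0.001 -0.0018 -0.0112 -0.0036 -0.0106 1;0.008 0 -0.001 -0.0112 -0.0036 -0.0106 1'
python3 sl.py .14 4
python3 - <<'E'
from h import *
o=readout.get_obs(); print(o['joint_pos'].round(3))
E
```

```text
clock: 7.9
eef_pos: [0.5016, 0.223, 0.194]
tool_rot: [0.611, 0.792, -0.0, 0.001]
ft_force: [0.7, -0.3, -2.2]
grip_width: 0.0094
N 4 row [-0.0018  0.0013  0.0135] [0.     0.0004 0.0029] | total [-0.0071  0.0051  0.054 ] [0.0002 0.0017 0.0115]
[ 0.419  0.365  0.035  1.24  -0.002  1.734]
```

```bash
python3 -m crank '-0.002 0.0015 0.012 0 0 0.003 1;-0.002 0.0015 0.012 0 0 0.003 1;-0.002 0.0015 0.012 0 0 0.003 1;-0.001 0.001 0.012 0 0 0.002 1;0 0 0.012 0 0 0 1;0 0 0.005 0 0 0 1;0 0 0 0 0 0 1'
python3 sl.py .068 1
python3 - <<'E'
from h import *
a=avg('scene',3); b=avg('top',3); np.savez('im1.npz',scene=a,top=b)
crop(a,262,195,90,90,6.4,'pics/sl1.png')
o=readout.get_obs();q=R.from_quat(o['tool_rot']);f=lambda x,z:proj('scene',o['eef_pos']+q.apply([x,0,z])).round(1)
print(f(-.078,.058),f(.078,.058),f(-.078,-.018),f(.078,-.018))
E
```

```text
clock: 8.48
eef_pos: [0.5089, 0.2235, 0.1291]
tool_rot: [0.612, 0.791, 0.003, 0.004]
ft_force: [-0.6, 0.4, -2.6]
grip_width: 0.0095
N 1 row [-0.0056 -0.0026  0.0611] [0.0094 0.0021 0.0085] | total [-0.0056 -0.0026  0.0611] [0.0094 0.0021 0.0085]
[295.5 221.2] [274.9 257.4] [295.2 204. ] [273.8 240.2]
```

View pics/sl1.png

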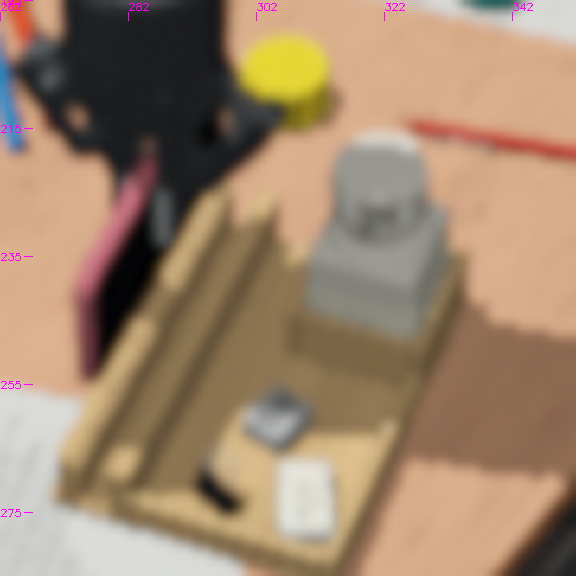

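```bash
python3 - <<'E'
from h import *
o=readout.get_obs();q=R.from_quat(o['tool_rot'])
print('tilt',q.as_matrix()[:,2].round(4),'yawx',np.arctan2(q.as_matrix()[1,0],q.as_matrix()[0,0]))
X=lambda p,cx,cy,w,s:np.array([cx+p[0]/s,cy+p[1]/s])
yaw=.245;ax=np.array([np.cos(yaw),np.sin(yaw),0]);ay=np.array([-ax[1],ax[0],0])
for ox in (38,43,48,53,58):
    c=np.array([.4618,.2058,.042])+ax*ox/1000
    print(ox,'scene crop ends',[((proj('scene',c+s*.095*ay)-[262,195])*6.4).round(0) for s in(-1,1)],'top',[((proj('top',c+s*.095*ay)-[236,205])*7.8).round(0) for s in(-1,1)])
print('tcp in org',[(o['eef_pos']-[.4618,.2058,.042])@a for a in(ax,ay)])
# intensity profiles across organiser in first images at z=.042, averaged along y
d=np.load('im0.npz')
for n in('scene','top'):
    print(n)
    for y0,y1 in((-.07,-.02),(.02,.07)):
        pr=[]
        for x in range(20,80,2):
            v=[cv2.getRectSubPix(np.float32(d[n].mean(2)),(1,1),tuple(float(t) for t in proj(n,np.array([.4618,.2058,.042])+ax*x/1000+ay*y)))[0,0] for y in np.linspace(y0,y1,12)]
            pr.append(f'{x}:{np.mean(v):.0f}')
        print(*pr)
E
```

```text
tilt [ 0.0131  0.0021 -0.9999] yawx 1.8239663484269983
38 scene crop ends [array([261., 188.]), array([102., 469.])] top [array([421.,  52.]), array([ 58., 309.])]
43 scene crop ends [array([251., 185.]), array([ 92., 466.])] top [array([414.,  43.]), array([ 51., 300.])]
48 scene crop ends [array([242., 183.]), array([ 83., 462.])] top [array([407.,  34.]), array([ 45., 291.])]
53 scene crop ends [array([233., 180.]), array([ 73., 459.])] top [array([401.,  26.]), array([ 38., 282.])]
58 scene crop ends [array([224., 177.]), array([ 63., 456.])] top [array([394.,  17.]), array([ 32., 272.])]
tcp in org [np.float64(0.05139865504675604), np.float64(0.005745618168157826)]
scene
20:95 22:89 24:92 26:108 28:132 30:154 32:170 34:176 36:174 38:164 40:148 42:128 44:108 46:96 48:98 50:111 52:128 54:144 56:157 58:168 60:175 62:180 64:182 66:182 68:182 70:181 72:181 74:181 76:181 78:180
20:87 22:85 24:96 26:117 28:142 30:161 32:171 34:172 36:166 38:153 40:134 42:112 44:96 46:91 48:99 50:116 52:134 54:149 56:161 58:170 60:176 62:180 64:182 66:183 68:183 70:183 72:183 74:183 76:183 78:183
top
20:94 22:88 24:90 26:102 28:123 30:146 32:166 34:176 36:177 38:170 40:155 42:135 44:116 46:101 48:95 50:102 52:116 54:134 56:151 58:166 60:178 62:186 64:190 66:193 68:193 70:194 72:194 74:194 76:195 78:195
20:90 22:86 24:93 26:109 28:132 30:154 32:169 34:174 36:171 38:160 40:144 42:125 44:107 46:95 48:94 50:105 52:121 54:138 56:155 58:170 60:183 62:194 64:202 66:209 68:213 70:215 72:215 74:215 76:215 78:215
```

```bash
sed -i 's/^yaw=.245; c=.*sx=/yaw=.253; c=np.array([.4618,.2058])+.0475*np.array([np.cos(.247),np.sin(.247)]); sx=/' sl.py; python3 -m crank '-0.004 -0.003 0.003 0.009 0.002 0 1;-0.003 -0.002 0.003 0.003 0 0 1;0 0 0 0 0 0 1;0 0 0 0 0 0 1'; python3 sl.py .068 1
```

```text
clock: 9.12
eef_pos: [0.5079, 0.2152, 0.1263]
tool_rot: [0.612, 0.791, 0.002, 0.001]
ft_force: [1.2, 0.0, -1.8]
grip_width: 0.0097
N 1 row [0.0021 0.0003 0.0583] [ 0.0032 -0.0012 -0.0001] | total [0.0021 0.0003 0.0583] [ 0.0032 -0.0012 -0.0001]
```

```bash
python3 -m crank '0.0005 0 0.005 0.001 0 0 1;0.0005 0 0.006 0.001 0 0 1;0 0 0.006 0 0 0 1;0 0 0.006 0 0 0 1;0 0 0.005 0 0 0 1;0 0 0.004 0 0 0 1;0 0 0.004 0 0 0 1;0 0 0 0 0 0 1'; python3 sl.py .068 1
```

```text
clock: 9.78
eef_pos: [0.5071, 0.216, 0.0855]
tool_rot: [0.612, 0.791, 0.0, -0.001]
ft_force: [-0.8, -0.7, -2.1]
grip_width: 0.0091
N 1 row [0.0012 0.0011 0.0175] [-0.0007 -0.0011 -0.0003] | total [0.0012 0.0011 0.0175] [-0.0007 -0.0011 -0.0003]
```

```bash
python3 -m crank '0 0.0005 0.004 0 0 0 1;0 0 0.004 0 0 0 1;0 0 0.004 0 0 0 1;0 0 0.003 0 0 0 1;0 0 0 0 0 0 1'; python3 sl.py .068 1
```

```text
clock: 10.2
eef_pos: [0.5075, 0.2162, 0.0689]
tool_rot: [0.612, 0.791, -0.0, -0.001]
ft_force: [0.4, 0.0, -2.4]
grip_width: 0.0096
N 1 row [0.001  0.0006 0.0009] [-0.001  -0.0012  0.    ] | total [0.001  0.0006 0.0009] [-0.001  -0.0012  0.    ]
```

Go on gently until contact with the floor.

```bash
python3 -m crank '0 0 0.002 0 0 0 1;0 0 0.002 0 0 0 1;0 0 0.001 0 0 0 1'; python3 -m crank '0 0 0.002 0 0 0 1;0 0 0.001 0 0 0 1;0 0 0 0 0 0 1'
python3 - <<'E'
from h import *
a=avg('scene',3); crop(a,262,195,90,90,6.4,'pics/sl2.png')
E
```

```text
clock: 10.45
eef_pos: [0.5078, 0.2164, 0.0637]
tool_rot: [0.612, 0.791, 0.0, -0.001]
ft_force: [-1.2, -0.7, -2.3]
grip_width: 0.0096
clock: 10.7
eef_pos: [0.5078, 0.2164, 0.0604]
tool_rot: [0.612, 0.791, 0.0, -0.001]
ft_force: [0.1, -0.4, -2.1]
grip_width: 0.0097
```

View pics/sl2.png

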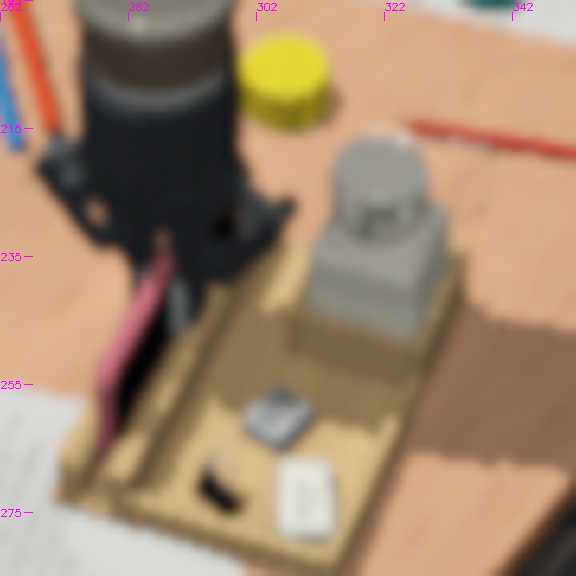

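```bash
python3 -m crank '0 0 0.0015 0 0 0 1;0 0 0 0 0 0 1'; python3 -m crank '0 0 0.001 0 0 0 1;0 0 0 0 0 0 1'
```

```text
clock: 11.02
eef_pos: [0.5081, 0.2166, 0.0598]
tool_rot: [0.612, 0.791, 0.001, -0.0]
ft_force: [-0.1, -0.5, -2.9]
grip_width: 0.0096
clock: 11.18
eef_pos: [0.5081, 0.2166, 0.0599]
tool_rot: [0.612, 0.791, 0.001, -0.0]
ft_force: [-0.3, -0.1, -2.6]
grip_width: 0.0091
```

```bash
python3 -m crank '0 0 0.002 0 0 0 1;0 0 0.002 0 0 0 1'
```

```text
clock: 11.35
eef_pos: [0.5083, 0.2168, 0.0597]
tool_rot: [0.612, 0.791, 0.002, 0.0]
ft_force: [-7.0, -2.1, 16.0]
grip_width: 0.0094
```

```bash
python3 -m crank '0 0 0 0 0 0 1;0 0 0 0 0 0 0.7;0 0 0 0 0 0 0.4;0 0 0 0 0 0 0.3;0 0 -0.001 0 0 0 0.3;0 0 -0.005 0 0 0 0.3;0 0 -0.01 0 0 0 0.3;0 0 -0.015 0 0 0 0.3;0 0 -0.02 0 0 0 0.1;0 0 -0.025 0 0 0 -0.5;0 0 -0.03 0 0 0 -1;0 0 -0.03 0 0 0 -1;0 0 -0.01 0 0 0 -1'
cat > cap.py <<'E'
from h import *
import sys
c=np.array([.4405,.1386])
o=readout.get_obs(); print(o['joint_pos'].round(3))
y=float(sys.argv[3]); q=frame(np.array([0,0,-1.]),np.array([np.sin(y),-np.cos(y),0])) # tool x yaw = y
step(np.array([*c,float(sys.argv[1])]),q,int(sys.argv[2]))
E
python3 cap.py .19 10 1.2
python3 - <<'E'
from h import *
a=avg('scene',3); crop(a,252,185,100,100,5.8,'pics/sl3.png')
E
```

```text
clock: 12.43
eef_pos: [0.507, 0.2159, 0.2131]
tool_rot: [0.612, 0.791, 0.001, -0.0]
ft_force: [0.4, 0.4, 1.5]
grip_width: 0.0843
[4.020e-01 3.580e-01 7.400e-02 1.287e+00 1.000e-03 1.719e+00]
N 10 row [-0.008  -0.0065  0.0023] [-0.     -0.0002  0.0624] | total [-0.0582 -0.0837  0.023 ] [-1.000e-04 -1.600e-03  6.239e-01]
```

View pics/sl3.png

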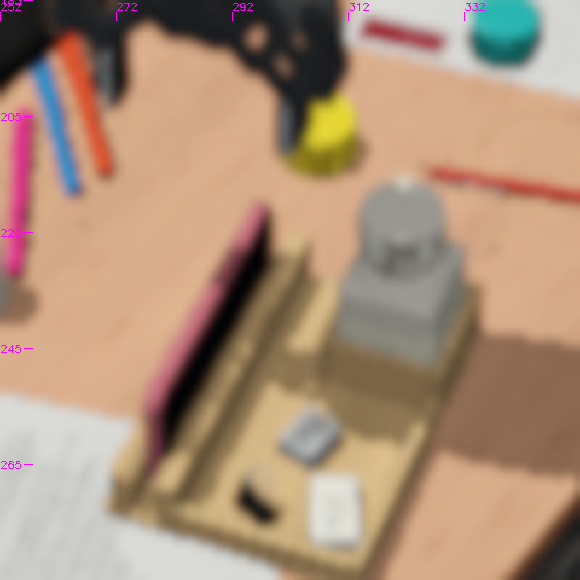

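```bash
python3 -m crank '-0.012 -0.008 0.002 0 0 0 -1;-0.012 -0.008 0.002 0 0 0 -1;-0.012 -0.008 0.002 0 0 0 -1;-0.012 -0.008 0.002 0 0 0 -1;-0.012 -0.008 0.002 0 0 0 -1;-0.01 -0.006 0.002 0 0 0 -1;0 0 0 0 0 0 -1'; python3 cap.py .15 1 1.824
python3 - <<'E'
from h import *
d=np.load('im0.npz')
for n,(x,y,w,h) in {'scene':(308,208,30,30),'top':(280,215,30,28)}.items():
    m=np.uint8((d[n][y:y+h,x:x+w].min(2)>195)); k,l,s,c=cv2.connectedComponentsWithStats(m); i=1+s[1:,4].argmax()
    print(n,s[i],c[i]+[x,y]); 
    if n=='scene': a=c[i]+[x,y]
    else: b=c[i]+[x,y]
print(tri(a,b), onz('scene',a,.1215),onz('top',b,.1215))
E
```

```text
clock: 13.17
eef_pos: [0.4715, 0.132, 0.1873]
tool_rot: [0.611, 0.792, -0.008, -0.007]
ft_force: [0.4, -0.3, 0.5]
grip_width: 0.0858
[ 2.730e-01  2.720e-01 -1.160e-01  1.204e+00  1.000e-03  1.587e+00]
N 1 row [ 0.0142 -0.0275  0.0379] [-0.0215 -0.0002  0.0028] | total [ 0.0142 -0.0275  0.0379] [-0.0215 -0.0002  0.0028]
scene [  6   8  15  10 115] [320.85217391 220.71304348]
top [  4   6  17  14 174] [292.16666667 227.99425287]
(array([0.43934515, 0.14157134, 0.12541431]), np.float64(0.0008686689719606142)) [0.44098609 0.13844839 0.1215    ] [0.44096628 0.14149253 0.1215    ]
```

```bash
sed -i 's/.4405,.1386/.4407,.1393/' cap.py; python3 -m crank '0.004 -0.007 0.001 -0.006 0 0 -1;0.004 -0.007 0.001 -0.006 0 0 -1;0.004 -0.007 0.001 -0.006 0 0 -1;0.002 -0.006 0.001 -0.004 0 0 -1;0 0 0 0 0 0 -1'; python3 cap.py .116 1 1.824
```

```text
clock: 13.58
eef_pos: [0.4389, 0.1392, 0.1801]
tool_rot: [0.612, 0.791, -0.001, -0.002]
ft_force: [-0.3, -0.8, 0.1]
grip_width: 0.0855
[ 0.306  0.209 -0.219  1.146  0.002  1.622]
N 1 row [-0.0004  0.002   0.0641] [-0.0039 -0.0015  0.0013] | total [-0.0004  0.002   0.0641] [-0.0039 -0.0015  0.0013]
```

```bash
python3 -m crank '0 0.001 0.009 -0.002 -0.001 0 -1;0 0.001 0.009 -0.002 0 0 -1;0 0 0.009 0 0 0 -1;0 0 0.009 0 0 0 -1;0 0 0.009 0 0 0 -1;0 0 0.009 0 0 0 -1;0 0 0.006 0 0 0 -1;0 0 0.001 0 0 0 -1;0 0 0 0 0 0 -1'; python3 cap.py .116 1 1.824
```

```text
clock: 14.33
eef_pos: [0.4418, 0.1419, 0.1147]
tool_rot: [0.61, 0.792, 0.001, 0.0]
ft_force: [0.4, -0.0, 0.0]
grip_width: 0.0853
[ 3.100e-01  2.760e-01 -3.190e-01  9.730e-01  1.000e-03  1.623e+00]
N 1 row [-0.0022 -0.0017 -0.0013] [ 0.0024 -0.0007  0.0047] | total [-0.0022 -0.0017 -0.0013] [ 0.0024 -0.0007  0.0047]
```

```bash
python3 -m crank '-0.002 -0.0015 0 0.001 0 0 -1;0 0 0 0 0 0 -1;0 0 0 0 0 0 -0.5;0 0 0 0 0 0 0;0 0 0 0 0 0 0.2;0 0 0 0 0 0 0.5;0 0 0 0 0 0 1;0 0 0 0 0 0 1;0 0 0 0 0 0 1;0 0 0 0 0 0 1;0 0 0 0 0 0 1'; python3 cap.py .116 1 1.824
```

```text
clock: 15.25
eef_pos: [0.4414, 0.1394, 0.1163]
tool_rot: [0.61, 0.792, 0.002, 0.001]
ft_force: [-1.0, -0.3, -0.0]
grip_width: 0.044
[ 3.050e-01  2.720e-01 -3.200e-01  9.760e-01  1.000e-03  1.619e+00]
N 1 row [ 0.0001 -0.0007  0.0003] [ 0.0034 -0.0007  0.0044] | total [ 0.0001 -0.0007  0.0003] [ 0.0034 -0.0007  0.0044]
```

```bash
python3 -m crank '0 0 0.0015 0 0 0 1;0 0 0.0015 0 0 0 1;0 0 0.0015 0 0 0 1'; python3 -m crank '0 0 0.0015 0 0 0 1;0 0 0.0015 0 0 0 1'
```

```text
clock: 15.5
eef_pos: [0.4416, 0.1394, 0.1139]
tool_rot: [0.61, 0.792, 0.002, 0.001]
ft_force: [-3.2, -0.8, 8.0]
grip_width: 0.044
clock: 15.67
eef_pos: [0.4416, 0.1394, 0.1128]
tool_rot: [0.61, 0.792, 0.003, 0.001]
ft_force: [-4.3, -1.7, 9.8]
grip_width: 0.0445
```

```bash
python3 -m crank '0 0 0.0016 0 0 0 1;0 0 0.0016 0 0 0 1'; python3 -m crank '0 0 0.0015 0 0 -0.06 1;0 0 0.0015 0 0 -0.08 1;0 0 0.0015 0 0 -0.08 1;0 0 0.0015 0 0 -0.08 1'
```

```text
clock: 15.83
eef_pos: [0.4416, 0.1394, 0.1119]
tool_rot: [0.61, 0.792, 0.003, 0.002]
ft_force: [-4.1, -1.1, 9.9]
grip_width: 0.044
clock: 16.17
eef_pos: [0.4422, 0.14, 0.1111]
tool_rot: [0.48, 0.877, 0.005, 0.004]
ft_force: [-5.0, -1.1, 11.2]
grip_width: 0.0439
```

```bash
python3 -m crank '0 0 0.0013 0 0 -0.1 1;0 0 0.0013 0 0 -0.1 1;0 0 0.0013 0 0 -0.1 1;0 0 0.0013 0 0 -0.1 1;0 0 0.0013 0 0 -0.1 1;0 0 0.0013 0 0 -0.1 1'; python3 - <<'E'
from h import *
o=readout.get_obs();M=R.from_quat(o['tool_rot']).as_matrix();print(np.arctan2(M[1,0],M[0,0])-1.829,M[:,2].round(3),o['ft_torque'],o['eef_pos'],o['joint_pos'][5])
E
```

```text
clock: 16.67
eef_pos: [0.4415, 0.14, 0.1109]
tool_rot: [0.185, 0.983, 0.004, 0.006]
ft_force: [-3.7, -1.0, 10.8]
grip_width: 0.0441
0.9404220360133031 [ 0.014  0.006 -1.   ] [-0.29349979  0.87441644 -0.11040764] [0.4414651  0.13995406 0.11091064] 0.6779499283964242
```

```bash
python3 -m crank '0 0 0.001 0 0 -0.1 1;0 0 0.001 0 0 -0.1 1;0 0 0.001 0 0 -0.1 1;0 0 0.001 0 0 -0.1 1;0 0 0.001 0 0 -0.06 1;0 0 0 0 0 0 1'; cat > up.py <<'E'
from h import *
o=readout.get_obs();M=R.from_quat(o['tool_rot']).as_matrix();y=np.arctan2(M[1,0],M[0,0]);print('turned',y-1.829,M[:,2].round(3),o['ft_torque'].round(3),o['ft_force'].round(2))
q=frame(np.array([0,0,-1.]),np.array([np.sin(y),-np.cos(y),0])); step(np.array([.4407,.1398,.2155]),q,20)
E
python3 up.py
```

```text
clock: 17.17
eef_pos: [0.4409, 0.14, 0.1128]
tool_rot: [-0.057, 0.998, 0.004, 0.009]
ft_force: [-2.5, -0.1, 7.4]
grip_width: 0.044
turned -4.856406446668588 [ 0.017  0.008 -1.   ] [-0.197  0.613 -0.059] [-2.45 -0.07  7.42]
N 20 row [-0.      0.     -0.0051] [0.0003 0.0009 0.    ] | total [-0.0016  0.0005 -0.1027] [0.0062 0.0176 0.0001]
```

```bash
python3 -m crank '0 0 -0.002 0.001 0.002 0 1;0 0 -0.003 0.001 0.003 0 1;0 0 -0.004 0.001 0.003 0 1;0 0 -0.004 0.001 0.003 0 1;0 0 -0.004 0.001 0.002 0 1'; python3 up.py
```

```text
clock: 17.58
eef_pos: [0.4407, 0.1398, 0.1314]
tool_rot: [-0.057, 0.998, 0.001, 0.002]
ft_force: [-1.0, 0.2, 0.0]
grip_width: 0.0442
turned -4.856287235618947 [ 0.004  0.002 -1.   ] [-0.02  -0.008  0.012] [-0.96  0.22  0.02]
N 20 row [-0.      0.     -0.0042] [0.0001 0.0002 0.    ] | total [-0.0004  0.0001 -0.0841] [0.0011 0.0046 0.    ]
```

```bash
python3 -m crank '0 0 -0.005 0 0.001 0 1;0 0 -0.006 0 0.001 0 1;0 0 -0.006 0 0.001 0 1;0 0 -0.006 0 0.001 0 1;0 0 -0.006 0 0 0 1;0 0 -0.006 0 0 0 1;0 0 -0.006 0 0 0 1;0 0 -0.006 0 0 0 1;0 0 -0.006 0 0 0 1;0 0 -0.006 0 0 0 1;0 0 -0.006 0 0 0 1;0 0 -0.005 0 0 0 1;0 0 -0.004 0 0 0 1;0 0 0 0 0 0 1;0 0 0 0 0 0 1'; python3 up.py
```

```text
clock: 18.83
eef_pos: [0.4418, 0.1401, 0.2151]
tool_rot: [-0.057, 0.998, 0.001, 0.002]
ft_force: [-0.2, -0.3, -0.6]
grip_width: 0.0441
turned -4.856247397633825 [ 0.003  0.002 -1.   ] [ 0.019 -0.04   0.004] [-0.15 -0.34 -0.59]
N 20 row [ 0.0001 -0.     -0.    ] [0.0001 0.0002 0.    ] | total [ 0.0011 -0.0002 -0.0004] [0.0017 0.0034 0.    ]
```

```bash
python3 - <<'E'
from h import *
a=avg('scene',4); crop(a,255,170,130,115,6,'pics/fin.png')
d=np.load('im0.npz')['scene']
o=readout.get_obs(); print(proj('scene',[.4407,.1393,.111]),proj('scene',[.4407,.1393,.191]),o['eef_pos'],o['ft_force'],o['grip_width'])
for n,(x,y,w,h) in {'pen':(320,208,50,18),'notes':(385,140,32,22)}.items():
    for i in(d,a):
        hs=cv2.cvtColor(np.uint8(i[y:y+h,x:x+w]),cv2.COLOR_RGB2HSV); m=hs[...,1]>(150 if n=='pen' else 100)
        if n=='notes': m&=hs[...,0]>22
        else: m&=hs[...,0]<8
        print(n,m.sum(),[v.mean().round(2) for v in np.nonzero(m)])
E
```

```text
[320.72596712 223.31746548] [321.0559472  204.44266234] [0.4414832  0.14008178 0.21460799] [ 0.54458378  0.58070593 -0.53241288] 0.044209857248176714
pen 26 [np.float64(10.08), np.float64(29.0)]
pen 26 [np.float64(10.08), np.float64(29.0)]
notes 232 [np.float64(10.93), np.float64(15.54)]
notes 225 [np.float64(11.0), np.float64(15.72)]
```

View pics/fin.png

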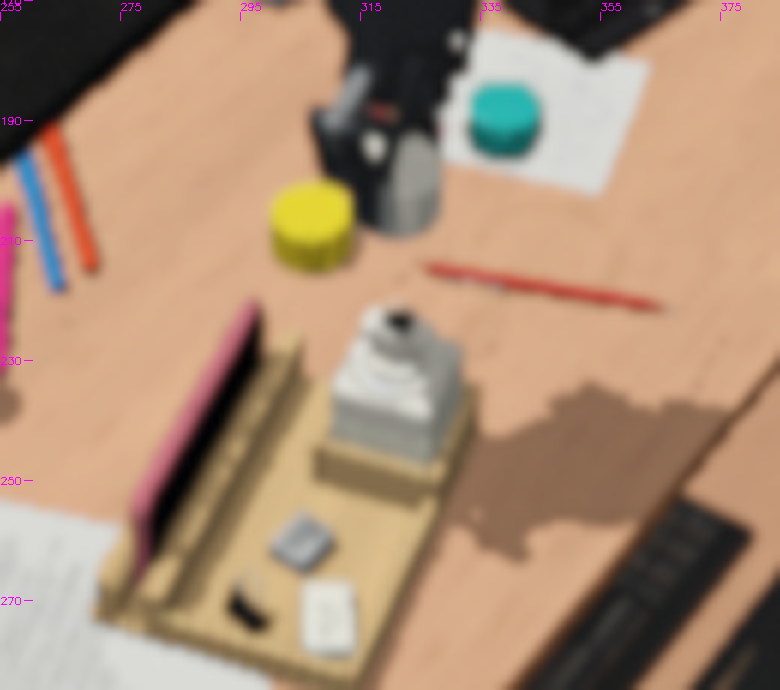

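```bash
python3 -c "
from workcell import order; print(order.job_done())"
```

```text
the job is handed in; nothing more can be done
None
```

I finished both parts of the job and handed it in after about 19 s on the robot's clock. The hand-in gives no verdict.

- **Phone:** I lifted it off the stand, lowered it on its long edge into the slot and let go. The floor push was about 18 N. The last picture shows it standing in the slot, with neither end sticking out by eye.
- **Cap:** I pressed it about 3.5 to 5.4 mm at 10 to 11 N and turned it 1.43 rad anticlockwise. It then lifted off with no noticeable force, straight up by 99 mm. It ended level to within about 0.004 rad.
- **Final hold:** From the lift height, the rim should be about 8 cm above the mouth. In the last picture the open mouth is at pixel (322, 223), where it was predicted, and the cap is directly above it. The bottle is upright in its well.
- **Bystanders:** The pen's position in the image did not change. The notes shifted by no more than 0.2 px, which I take as noise. I did not check the mug after the moves; the arm's path did not go near it.

Two readings did not quite agree:
- **Cap height and position:** The colour mask put the cap's top at 125 mm and my hand-picked points at 121 mm. Its sideways position differed by about 3 mm, so I used the middle, and the grip closed normally.
- **Phone in the gripper:** The slot floor was reached about 8 mm lower on the arm than planned. The phone had been gripped a little deeper than I estimated.

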